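Put the sharpening stone away and click its slide-top case shut

TASK

Put the loose sharpening stone back flat in the empty well of its slide-top case. Then slide the lid shut, over the springy ridge and on until it meets the hidden rubber stop; lean on the stop with about 13 N for half a second to be sure it is home, never with more than 17 N, and let go. Leave the jar, the screwdriver and the red carton alone.

Things in the scene. Friction and masses are not known exactly. Their poses are not given: they have to be found in the camera images.
- case: Brown wooden case, 238 mm long (x) by 131 (y) by 47.5 high (z up), screwed to the bench. The lid closes towards its +x. Origin on the bench, on the centre line, 105 mm from the open entrance end, 133 mm from the far end. The lid slides on ledges at z 34 mm, under side lips (z 42.5 to 47.5) that cover all but the middle 103 mm; play 1.5 mm each way sideways and in height.
- case_well (a point): Centre of the floor of the empty felt-lined well, x 35, z 6 mm in the case. The well is 46 mm (case x) by 97 mm (case y) inside dividers 6 mm high; the stone lies with its long side along the case's y. Between the drawn-back lid's edge and the ridge only some 95 mm (case x) is open: keep the fingers under 50 mm open there. Other wells hold fixed stones.
- case_ridge (a point): Crest of the brass sprung ridge bar (60 mm across, 45-degree flanks) at x 78, z 37 mm in the case, 3 mm above the ledges. The lid's leading edge meets it at about x 75 and must be forced over it (some 7 to 20 N along x, then it suddenly gives); it springs up into a slot in the lid's underside once the leading edge is past about x 87.
- stone_center (a point): Centre of the loose sharpening stone, a block 24 mm (its x) by 80 (its y) by 22 high, blue below and white above, about 100 g, lying flat on the bench. The point's axes are the stone's. It swaps places with the jar from run to run.
- lid_tab (a point): Centre of the lid's red thumb bar, 12 mm (lid x, the closing direction) by 50 (y) by 22 high; axes are the lid's. The lid is a loose pale wood plate 190 x 116 x 7.5 mm, 110 to 220 g, already started in the grooves. Its upper face is 11 mm below this point, its leading edge 165 mm ahead. Drawn back, this point is 174 to 189 mm behind the case's origin in x; shut, 53 to 77 mm behind.
- bumper: Rubber stop inside the far end of the case, under the end cap. This point is only its fixed housing, x 124, z 37 mm in the case. The rubber face is set differently each time and must be found by feel: the lid's leading edge meets it somewhere between x 89 and 109 mm in the case, after the ridge has clicked. It yields 1 mm per 7 N. The waxed grooves drag 1 to 3 N.
- jar: Small closed glass jar with brass cap, 60 mm across, 75 high; origin at the centre of its underside. To be left alone.
- driver: Screwdriver lying on the bench, beyond the case. To be left alone.
- carton: Red carton 60 by 90 by 40 mm; origin at the centre of its underside. To be left alone.
Things that resemble listed ones, but are neither listed nor needed, are in the scene too. What is shaped like the part that bears stone_center but orange is not meant. Of the things that look like the part that bears lid_tab, the smaller one is meant.

How it is judged:
On the way, in this order (a step that is already met when the one before it is completed fails the run):
1. the stone lies flat in the empty well, let go (x of stone_center in the frame of case_well between -0.012 and 0.012 m and y of stone_center in the frame of case_well between -0.01 and 0.01 m and z of stone_center in the frame of case_well below 0.0135 m and angle between stone_center's own z axis and vertical below 0.1 rad and contact force between stone and the fingers below 0.1 N), for 0.2 s.
2. the lid is over the ridge and leans on the rubber stop with at least 8.5 N for 0.3 s (x of lid_tab in the frame of case above -0.0785 m and contact force between lid and bumper above 8.5 N), for 0.3 s.
At the end, for the whole second after the job is handed in: The stone lies flat on the floor of the well (centre within 12 mm of the well's centre each way), and the lid lies flat in its grooves, shut beyond the ridge (thumb bar's centre less than 78.5 mm behind the case's origin) (x of stone_center in the frame of case_well between -0.013 and 0.013 m and y of stone_center in the frame of case_well between -0.012 and 0.012 m and z of stone_center in the frame of case_well below 0.0135 m and angle between stone_center's own z axis and vertical below 0.1 rad and x of lid_tab in the frame of case above -0.0785 m and z of lid_tab in the frame of case between 0.05 and 0.057 m and angle between lid_tab's own z axis and vertical below 0.04 rad); the robot touches nothing.
It fails at once if the lid presses the rubber stop with more than 18 N (contact force between lid and bumper above 18 N).
It fails at once if a bystander (jar, screwdriver, carton) is moved more than 20 mm (distance of any of jar, driver, carton from where it was at the start of the episode above 0.02 m).
It also fails if it takes over 72 s, if anything falls off the work surface, if the arm or the gripper's body presses on something with over 40 N, if the wrist force passes 120 N, or if a joint passes its speed limit or range.

ROBOT

A 6-joint arm with a two-finger parallel gripper is mounted at the origin on the work surface. World frame = base frame: x ahead of the robot, y to its left, z up, the work surface at z = 0. Lengths are in m, angles in rad, forces in N, time in s.
With the tool pointing down it reaches from about 0.375 to 0.9 m from the base axis. Payload 3.1 kg.
Tool frame: the origin (TCP) lies between the finger pads; the fingertips stand 14 mm ahead of it and the grasp point (between the pads) lies 5 mm behind it (robot.finger_overhang is the distance from the TCP to the fingertips, in m); z points along the fingers, y is the line along which they close (so a half turn about z gives the same grasp; the last joint's range is limited). The gripper opens to 87 mm and grips with 3 to 60 N. Pads are 19 mm wide; open, the fingers measure 117 mm over their backs; the gripper's body (75 mm by 190 mm) begins 51 mm behind the grasp point.
Start: joints at [-1.446, 0.527, 1.433, -0, 1.181, -0.178], TCP at [0.186, -0.597, 0.237] pointing down, gripper open.
Joint ranges: [-3.08, 3.08], [-0.75, 2.2], [0.22, 2.44], [-1.43, 4.57], [0, 2.65], [-2.85, 2.85]. Speed limits (rad/s): [2.79, 2.79, 3.14, 3.14, 3.14, 3.14].

INTERFACE

Orientations are given as a unit quaternion [x, y, z, w].
In Python, from rig import monitor, cams, workorder, robot gives the robot as it stands.
- The arm moves only by the tool send_rows, never from a script. Its argument "moves" is one flat list of numbers, 7 for each row, row after row: the opening, from 0 (shut) to 1 (fully open), then the shift along the world's x, y, z in cm, then the turn, a rotation vector about the world's x, y, z in rad. A call has 1 to 5 rows; each row is the pose to reach, as a shift and turn from the pose commanded when the call began; what a row does not reach only later rows make up. A row lasts 1/12 s, in which the tool goes at most 41.7 mm and 7.16 degrees, less where a joint would pass 70% of its speed; a pose out of reach is approached as far as the arm can. A call with a gripper value outside its range is refused whole. The fingers move at their own pace and stop on an object; "grip_force" is the grip in N (left out, the last holds). Time passes only in rows, so rows that repeat a pose let the fingers close. It gives the time, the measured TCP pose, the force, the opening and the grip force at its end, in the units of the state.
- monitor.get_obs(): the state, without advancing time (a new reading comes with each control period).
- cams.camera(name): name is "scene" or "top"; returns a dict with "pixels" (420x560x3 uint8, blue, green, red), "range_z" (420x560 float32, m along the optical axis (not along the pixel's ray), 0 where there is no reading), "fovy" (degrees; the focal length in pixels is half the picture's height over the tangent of half this angle, whatever the lens; pixels are square), "cx", "cy" (the principal point, pixels), "dist_coeffs" ([k1, k2, p1, p2, k3] as OpenCV has them; the pictures are not rectified), "rvec" (rotation vector, rad) and "tvec" (3), from world to camera coordinates, as OpenCV has them. Camera axes: x right, y down, z forward; pixel columns grow to the right and rows downward; lengths in m; the calibration is good to about 2 mm. A picture is of the moment at which its call begins.
- workorder.hand_in(): hands the job in; it is judged then, once.
The state is a dict: "time": time; "q": joint angles; "joint_velocities": joint speeds; "joint_torque": joint torques, N m; "position": TCP position; "tool_rot": TCP orientation; "ft_force": force on the tool from outside, world axes, zero at the start; "moment": the same for the moment, N m; "grip_width": finger opening in m; "grip_force": force on a finger pad.
Only numpy, scipy, OpenCV 4.12 (cv2) and the standard library are available. Lean on these libraries where they do the work, as an engineer would, in place of code of your own. Each camera call takes 0.05 s, during which the arm holds its last target. There are 200 camera calls.

## Working session

There is one attempt and no reset: what is moved stays moved. The work goes in short steps, Python scripts to look and compute and a tool call to move; the robot and the scene stay as the last step left them, time stands still between calls to the robot, and variables do not carry over. Pictures are saved under pics/ and viewed, at most 10 in all, crops included, and the job is handed in when it is done.

Besides the shell and the picture viewer there is one more tool, called as name(argument=value, ...) on one line, values as JSON. send_rows: Moves the arm, as the interface text tells. Its arguments: {"type":"object","properties":{"moves":{"type":"array","items":{"type":"number"}},"grip_force":{"type":"number"}},"required":["moves"]}

```bash
mkdir -p pics; cat > h.py <<'E'
import numpy as np, cv2, pickle
from rig import monitor, cams, workorder, robot
def grab(n):
    c=cams.camera(n); c['pixels']=np.array(c['pixels']); h=c['pixels'].shape[0]
    f=h/2/np.tan(np.radians(c['fovy'])/2); c['K']=np.array([[f,0,c['cx']],[0,f,c['cy']],[0,0,1]])
    c['D']=np.array(c['dist_coeffs'],float); c['R']=cv2.Rodrigues(np.array(c['rvec'],float))[0]; c['t']=np.array(c['tvec'],float)
    h,w=c['range_z'].shape; g=np.stack(np.meshgrid(np.arange(w),np.arange(h)),-1).reshape(-1,1,2).astype(np.float64)
    u=cv2.undistortPoints(g,c['K'],c['D']).reshape(h,w,2); z=np.array(c['range_z'])[...,None]
    c['P']=(np.concatenate([u*z,z],-1)-c['t'])@c['R']; c['P'][z[...,0]==0]=np.nan
    return c
E
python3 - <<'E'
from h import *
for n in('top','scene'):
    c=grab(n); cv2.imwrite(f'pics/{n}0.png',c['pixels']); pickle.dump({k:c[k] for k in('pixels','P','K','D','R','t')},open(n+'.pkl','wb'))
print(monitor.get_obs(), robot.finger_overhang)
E
```

```text
{'time': 0.1, 'q': array([-1.44650339e+00,  5.28374331e-01,  1.43379999e+00, -8.02453668e-06,
        1.18138269e+00, -1.78493217e-01]), 'joint_velocities': array([ 8.55285824e-05, -1.68054415e-03, -4.06458059e-03,  2.30270611e-03,
        1.14963677e-03,  4.40422619e-04]), 'joint_torque': array([-6.19305756e-04, -4.40988028e+01, -1.77148694e+01,  6.34294865e-02,
        5.34098712e-02, -4.81111965e-05]), 'position': array([ 0.18631219, -0.59591178,  0.23566055]), 'tool_rot': array([ 9.88561233e-01,  1.50816858e-01,  2.29049672e-05, -9.81920854e-04]), 'ft_force': array([-0.03293183, -0.08123669, -0.78476522]), 'moment': array([ 0.06537918, -0.04300598, -0.03096845]), 'grip_force': 0.0, 'grip_width': 0.08691883867907658} 0.014
```

View pics/top0.png

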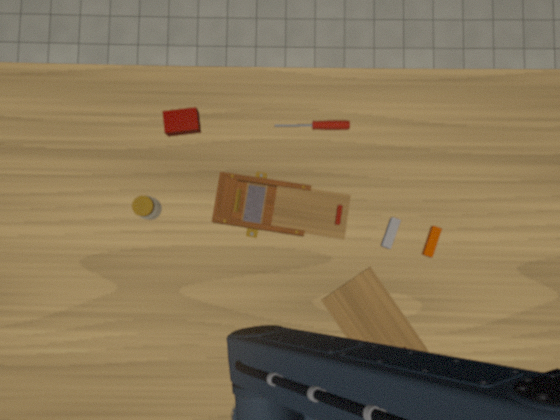

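View pics/scene0.png

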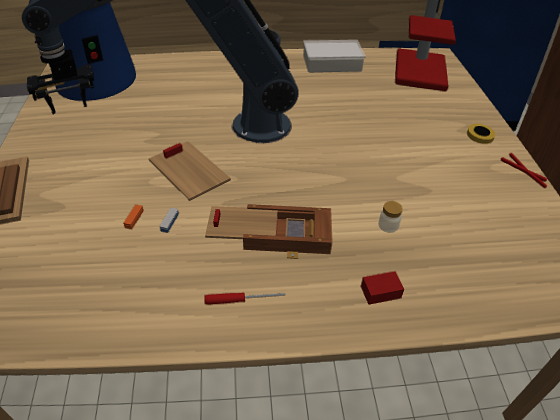

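The top view shows the case at (263,204), with its lid drawn back and the red thumb bar at (339,215). There are two stone-shaped blocks: white/blue at (390,233) and orange at (432,241); the white/blue one is meant. There are two lids: one in the case grooves and a larger loose one at (375,310); the smaller one in the case is meant.

The jar is at (146,207), the carton at (182,121) and the driver at (313,125). Next I measure and confirm in one enlarged crop.

```bash
cat > m.py <<'E'
from h import *
c=pickle.load(open('top.pkl','rb')); P=c['P']; im=c['pixels'].astype(int)
cv2.imwrite('pics/crop1.png',cv2.resize(c['pixels'][155:265,200:450],None,fx=3.2,fy=3.2,interpolation=cv2.INTER_CUBIC))
def rect(mask,name):
    n,l,s,_=cv2.connectedComponentsWithStats(mask.astype(np.uint8)); i=1+np.argmax(s[1:,4]); q=P[l==i]; 
    r=cv2.minAreaRect((q[:,:2]*1000).astype(np.float32)); print(name,len(q),np.round(r[0],1),np.round(r[1],1),round(r[2],2),'z med',np.round(np.median(q[:,2])*1000,1),'mean',np.round(q.mean(0)*1000,1))
    return q
H=P[...,2]
def roi(y0,y1,x0,x1):
    m=np.zeros(H.shape,bool); m[y0:y1,x0:x1]=1; return m
print('bench z',np.nanmedian(H[250:262,100:200])*1000)
rect(roi(205,260,375,405)&(H>.015),'stone')
rect(roi(205,265,410,450)&(H>.015),'orange')
b,g,r=im[...,0],im[...,1],im[...,2]
rect(roi(195,235,325,350)&(r>1.8*g)&(H>.048),'tab')
rect(roi(180,245,285,352)&(H>.034)&(H<.0455),'lid')
rect(roi(165,245,205,355)&(H>.025),'case+lid')
rect(roi(165,245,205,315)&(H>.043),'case rim')
rect(roi(180,230,240,268)&(b>g)&(b>r),'felt well')
for p in [(255,203),(238,200),(250,188),(300,210),(222,195),(244,202),(262,202)]: print(p,np.round(P[p[1],p[0]]*1000,1))
E
python3 m.py
```

```text
bench z 0.4916018108417793
stone 295 [ 473.4 -295.6] [24.5 80.2] 70.08 z med 22.3 mean [ 473.  -294.7   22.1]
orange 310 [ 453.1 -402.9] [24.9 80.4] 71.61 z med 22.0 mean [ 452.9 -402.3   21.9]
tab 79 [ 516.3 -155.6] [10.6 46.5] 82.5 z med 62.3 mean [ 515.9 -155.6   62.7]
lid 2548 [523.8 -97.6] [168.2 118.4] 82.02 z med 41.3 mean [ 523.2 -101.3   41.3]
case+lid 4997 [535.  -11.6] [341.6 131.6] 82.05 z med 43.4 mean [531.9 -28.3  44.1]
case rim 2059 [541.6  35.9] [246.  131.6] 82.17 z med 47.2 mean [545.3  63.5  47.3]Traceback (most recent call last):
  File "m.py", line 19, in <module>
    rect(roi(180,230,240,268)&(b>g)&(b>r),'felt well')
    ~~~~^^^^^^^^^^^^^^^^^^^^^^^^^^^^^^^^^^^^^^^^^^^^^^
  File "m.py", line 5, in rect
    n,l,s,_=cv2.connectedComponentsWithStats(mask.astype(np.uint8)); i=1+np.argmax(s[1:,4]); q=P[l==i];
                                                                         ~~~~~~~~~^^^^^^^^^
    return _wrapfunc(a, 'argmax', axis=axis, out=out, **kwds)
    return bound(*args, **kwds)
ValueError: attempt to get argmax of an empty sequence
```

View pics/crop1.png

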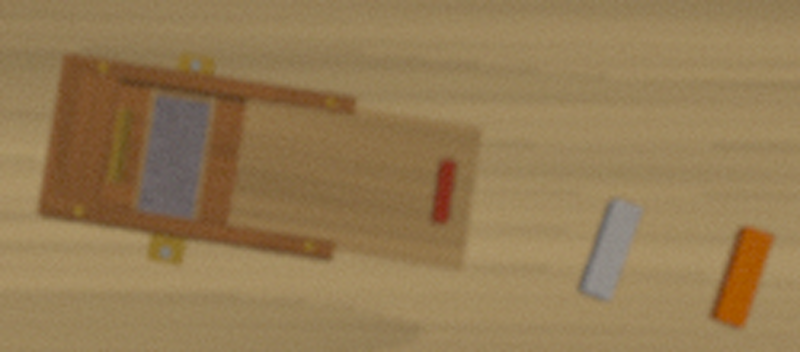

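The crop confirms the white/blue block at crop (610,248), with the orange one to its right at (743,277). The grey felt well is at (175,155), the brass ridge at (120,145) and the red tab on the case's own lid at (445,190).

Measured values against the specs:
- **Stone:** (473,-296), 24.5x80 mm, top at 22 mm, x axis at 70.1°. This matches.
- **Case:** yaw 82.1°, origin about (540,26).
- **Tab:** 183 mm behind the origin, inside the 174 to 189 mm range.

I now move above the stone.

send_rows(moves=[0.5,3,3,-1,0,0,-0.06,0.5,6,6,-2.2,0,0,-0.13,0.5,9,9,-3.3,0,0,-0.2,0.5,12,12,-4.4,0,0,-0.27,0.5,15,15,-5.5,0,0,-0.33])

```text
time: 0.52
position: [0.3297, -0.4523, 0.1835]
tool_rot: [1.0, -0.016, -0.0, -0.0]
ft_force: [0.3, -1.1, -0.2]
grip_width: 0.0618
grip_force: 0.0
```

send_rows(moves=[0.5,3,3,-1.5,0,0,-0.06,0.5,6,6,-3,0,0,-0.13,0.5,9,9,-4.5,0,0,-0.2,0.5,12,12,-6,0,0,-0.26,0.5,13.7,15,-7.5,0,0,-0.321])

```text
time: 0.93
position: [0.4638, -0.3105, 0.1123]
tool_rot: [0.985, -0.175, 0.001, 0.001]
ft_force: [1.0, -0.2, -0.2]
grip_width: 0.0439
grip_force: 0.0
```

```bash
cat >> h.py <<'E'
def st():
    from scipy.spatial.transform import Rotation as R
    o=monitor.get_obs(); M=R.from_quat(o['tool_rot']).as_matrix(); y=M[:,1]
    print('t',round(o['time'],2),'tcp',np.round(o['position']*1000,1),'yaw',round(np.degrees(np.arctan2(y[1],y[0]))%180,2),'z',np.round(M[:,2],3),'F',np.round(o['ft_force'],2),'w',round(o['grip_width']*1000,1),'gf',round(o['grip_force'],1))
E
python3 - <<'E'
from h import *
st()
c=pickle.load(open('top.pkl','rb')); P=c['P']; im=c['pixels'].astype(int); b,g,r=im[...,0],im[...,1],im[...,2]
m=np.zeros(b.shape,bool); m[180:228,238:270]=1; m&=(b>.85*r)&(P[...,2]<.03)
q=P[m]; rr=cv2.minAreaRect((q[:,:2]*1000).astype(np.float32)); print('felt',len(q),rr,np.median(q[:,2])*1000)
E
```

```text
t 0.93 tcp [ 463.8 -310.5  112.3] yaw 69.87 z [ 0.002 -0.002 -1.   ] F [ 1.05 -0.16 -0.21] w 43.9 gf 0.0
felt 528 ((546.1980590820312, 60.005821228027344), (41.6666374206543, 91.6063003540039), 81.80318450927734) 6.639641821535697
```

send_rows(moves=[0.5,0,0.1,-1.5,0,0,0,0.5,0,0.1,-3,0,0,0,0.5,0,0.1,-4.5,0,0,0,0.5,0,0.1,-5.5,0,0,0,0.5,0,0.1,-5.5,0,0,0])

```text
time: 1.35
position: [0.4603, -0.3086, 0.0555]
tool_rot: [0.985, -0.173, -0.002, -0.001]
ft_force: [-0.1, -0.6, 0.1]
grip_width: 0.0433
grip_force: 0.0
```

send_rows(moves=[0.5,0,0,0,0,0,0,0.5,0,0,0,0,0,0,0.5,0,0,0,0,0,0])

```text
time: 1.6
position: [0.4618, -0.3106, 0.0586]
tool_rot: [0.985, -0.173, 0.001, 0.001]
ft_force: [-0.4, -0.3, -0.6]
grip_width: 0.0434
grip_force: 0.0
```

```bash
python3 -c "
from h import *
st()"
```

```text
t 1.6 tcp [ 461.8 -310.6   58.6] yaw 70.02 z [ 0.001 -0.001 -1.   ] F [-0.36 -0.32 -0.55] w 43.4 gf 0.0
```

send_rows(moves=[0.5,1.16,1.5,0,0,0,0,0.5,1.16,1.5,-1,0,0,0,0.5,1.16,1.5,-2.3,0,0,0,0.5,1.16,1.5,-3.5,0,0,0,0.5,1.16,1.5,-3.5,0,0,0])

```text
time: 2.02
position: [0.4717, -0.2941, 0.0207]
tool_rot: [0.985, -0.173, -0.002, -0.001]
ft_force: [0.3, 0.2, -0.7]
grip_width: 0.0436
grip_force: 0.0
```

send_rows(moves=[0.5,0,0,0,0,0,0,0.5,0,0,0,0,0,0])

```text
time: 2.18
position: [0.4729, -0.2952, 0.0227]
tool_rot: [0.985, -0.173, -0.0, 0.0]
ft_force: [-0.0, 0.0, 0.3]
grip_width: 0.0435
grip_force: 0.0
```

```bash
python3 -c "
from h import *
st()"
```

```text
t 2.18 tcp [ 472.9 -295.2   22.7] yaw 70.03 z [-0. -0. -1.] F [-0.03  0.05  0.29] w 43.5 gf 0.0
```

send_rows(moves=[0.1,0,0,0,0,0,0,0.1,0,0,0,0,0,0,0.1,0,0,0,0,0,0,0.1,0,0,0,0,0,0,0.1,0,0,0,0,0,0], grip_force=15)

```text
time: 2.6
position: [0.4732, -0.2951, 0.0231]
tool_rot: [0.985, -0.173, 0.0, 0.0]
ft_force: [-0.9, 0.0, 2.4]
grip_width: 0.0235
grip_force: 15.0
```

send_rows(moves=[0.1,0,0,1,0,0,0,0.1,0,0,3,0,0,0,0.1,0,0,6,0,0,0,0.1,0,0,9,0,0,0.05,0.1,0,0,10.5,0,0,0.1])

```text
time: 3.02
position: [0.4741, -0.2956, 0.1313]
tool_rot: [0.992, -0.123, 0.002, 0.001]
ft_force: [-0.1, -0.2, -0.5]
grip_width: 0.0239
grip_force: 15.0
```

send_rows(moves=[0.1,1,3,0,0,0,0.05,0.1,2,6.5,0,0,0,0.11,0.1,3,10.5,0,0,0,0.11,0.1,3,14.5,0,0,0,0.11,0.1,3.5,18,0,0,0,0.11])

```text
time: 3.43
position: [0.5068, -0.1122, 0.1282]
tool_rot: [0.998, -0.069, -0.001, -0.0]
ft_force: [0.3, 0.9, -1.0]
grip_width: 0.0239
grip_force: 15.0
```

send_rows(moves=[0.1,0.7,3.5,0,0,0,0,0.1,1.4,7,0,0,0,0,0.1,2.2,10.5,0,0,0,0,0.1,2.8,13.5,0,0,0,0,0.1,2.8,13.5,0,0,0,0])

```text
time: 3.85
position: [0.5361, 0.0254, 0.1284]
tool_rot: [0.998, -0.066, 0.0, -0.001]
ft_force: [-0.7, -0.6, -0.9]
grip_width: 0.0237
grip_force: 15.0
```

send_rows(moves=[0.1,0,0,0,0,0,0,0.1,0,0,0,0,0,0,0.1,0,0,0,0,0,0])

```text
time: 4.1
position: [0.5358, 0.0192, 0.1279]
tool_rot: [0.998, -0.07, -0.0, 0.0]
ft_force: [0.5, -0.2, -0.6]
grip_width: 0.0239
grip_force: 15.0
```

```bash
python3 -c "
from h import *
st(); print((np.array([545.6,60.3])-monitor.get_obs()['position'][:2]*1000).round(1))"
```

```text
t 4.1 tcp [535.8  19.2 127.9] yaw 82.01 z [-0. -0. -1.] F [ 0.46 -0.21 -0.61] w 23.9 gf 15.0
[ 9.8 41.1]
```

send_rows(moves=[0.1,1,4.1,0,0,0,0,0.1,1,4.1,-1,0,0,0,0.1,1,4.1,-3,0,0,0,0.1,1,4.1,-5,0,0,0,0.1,1,4.1,-5,0,0,0])

```text
time: 4.52
position: [0.5434, 0.0602, 0.0747]
tool_rot: [0.998, -0.07, -0.004, -0.0]
ft_force: [-0.4, 1.0, -1.6]
grip_width: 0.0238
grip_force: 15.0
```

send_rows(moves=[0.1,0,0,0,0,0,0,0.1,0,0,0,0,0,0,0.1,0,0,0,0,0,0])

```text
time: 4.77
position: [0.5469, 0.0605, 0.0788]
tool_rot: [0.998, -0.07, 0.001, 0.0]
ft_force: [-0.1, -0.1, -0.3]
grip_width: 0.0239
grip_force: 15.0
```

```bash
python3 -c "
from h import *
st(); print((np.array([545.6,60.3])-monitor.get_obs()['position'][:2]*1000).round(1))
a=grab('top')['pixels'][155:265,200:350]; b=grab('scene')['pixels'][170:280,190:340]
cv2.imwrite('pics/c2.png',cv2.resize(np.hstack([a,b]),None,fx=2.6,fy=2.6,interpolation=cv2.INTER_CUBIC))"
```

```text
t 4.77 tcp [546.9  60.5  78.8] yaw 82.02 z [ 0.002 -0.    -1.   ] F [-0.07 -0.13 -0.35] w 23.9 gf 15.0
[-1.3 -0.2]
```

View pics/c2.png

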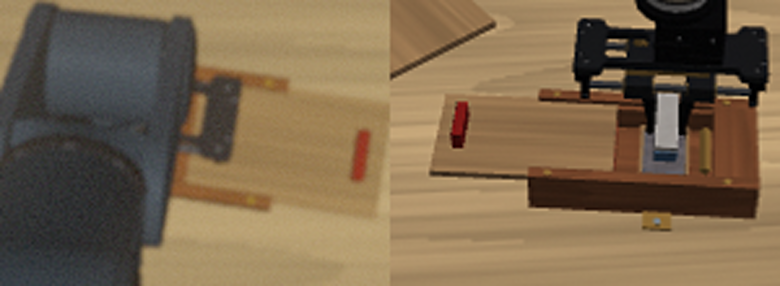

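The right half shows the stone held upright above the grey well (crop (667,130)), clear of the lid edge (615) and the ridge (705). I lower it.

send_rows(moves=[0.1,-0.1,0,-1.5,0,0,0,0.1,-0.1,0,-3,0,0,0,0.1,-0.1,0,-4,0,0,0,0.1,-0.1,0,-4.5,0,0,0,0.1,-0.1,0,-4.5,0,0,0])

```text
time: 5.28
position: [0.5445, 0.0612, 0.032]
tool_rot: [0.998, -0.069, -0.001, -0.0]
ft_force: [-0.2, 0.1, -0.6]
grip_width: 0.024
grip_force: 15.0
```

send_rows(moves=[0.1,0,0,0,0,0,0,0.1,0,0,-0.1,0,0,0,0.1,0,0,-0.2,0,0,0,0.1,0,0,-0.3,0,0,0,0.1,0,0,-0.3,0,0,0])

```text
time: 5.7
position: [0.5452, 0.0612, 0.0299]
tool_rot: [0.998, -0.069, 0.0, -0.0]
ft_force: [-0.2, 0.0, -1.1]
grip_width: 0.0239
grip_force: 15.0
```

```bash
python3 -c "
from h import *
st()"
```

```text
t 5.7 tcp [545.2  61.2  29.9] yaw 82.08 z [ 0. -0. -1.] F [-0.24  0.01 -1.14] w 23.9 gf 15.0
```

Nearly down at 29.9 mm (29.1 expected). One more small step, then release.

send_rows(moves=[0.1,0,0,-0.06,0,0,0,0.1,0,0,-0.1,0,0,0,0.4,0,0,-0.1,0,0,0,0.4,0,0,-0.1,0,0,0,0.4,0,0,-0.1,0,0,0])

```text
time: 6.12
position: [0.5451, 0.0612, 0.0287]
tool_rot: [0.998, -0.069, 0.0, -0.0]
ft_force: [0.1, -0.0, 0.7]
grip_width: 0.033
grip_force: 0.0
```

send_rows(moves=[0.45,0,0,0,0,0,0,0.45,0,0,0,0,0,0,0.45,0,0,0,0,0,0])

```text
time: 6.37
position: [0.545, 0.0612, 0.0286]
tool_rot: [0.998, -0.069, -0.0, -0.0]
ft_force: [-1.3, -0.3, 0.2]
grip_width: 0.0387
grip_force: 0.0
```

send_rows(moves=[0.45,0,0,1.5,0,0,0,0.45,0,0,4,0,0,0,0.45,0,0,7,0,0,0,0.45,0,0,9.5,0,0,0,0.45,0,0,9.5,0,0,0])

```text
time: 6.78
position: [0.5483, 0.061, 0.1283]
tool_rot: [0.998, -0.069, 0.005, 0.0]
ft_force: [0.4, -0.0, 0.9]
grip_width: 0.0391
grip_force: 0.0
```

send_rows(moves=[0.45,-0.5,-4,0,0,0,0,0.45,-1,-8,0,0,0,0,0.45,-1.6,-12,0,0,0,0,0.45,-2.2,-16,0,0,0,0,0.45,-2.8,-20,0,0,0,0])

```text
time: 7.2
position: [0.5162, -0.1402, 0.1232]
tool_rot: [0.998, -0.069, -0.0, -0.0]
ft_force: [0.9, -0.9, 0.1]
grip_width: 0.039
grip_force: 0.0
```

send_rows(moves=[0.45,0,0,0,0,0,0,0.45,0,0,0,0,0,0,0.45,0,0,0,0,0,0])

```text
time: 7.45
position: [0.5163, -0.1384, 0.1231]
tool_rot: [0.998, -0.07, -0.001, -0.001]
ft_force: [-0.4, 0.4, 0.0]
grip_width: 0.0392
grip_force: 0.0
```

```bash
python3 - <<'E'
from h import *
st()
t=grab('top'); s=grab('scene')
a=t['pixels'][155:265,200:350]; b=s['pixels'][170:280,190:340]
cv2.imwrite('pics/c3.png',cv2.resize(np.hstack([a,b]),None,fx=2.6,fy=2.6,interpolation=cv2.INTER_CUBIC))
d=np.array([np.cos(np.radians(82.1)),np.sin(np.radians(82.1))]); A=np.array([d,[-d[1],d[0]]])
for n,c in(('top',t),('scene',s)):
    P=c['P']; L=(P[...,:2]*1000-[540.6,25.6])@A.T; z=P[...,2]*1000
    m=(abs(L[...,0]-35)<22)&(abs(L[...,1])<47)&(z>19)&(z<34)
    q=L[m]
    if len(q)>5: print(n,len(q),cv2.minAreaRect(q.astype(np.float32)),'z',np.percentile(z[m],[10,50,90]))
E
```

```text
t 7.45 tcp [ 516.3 -138.4  123.1] yaw 82.02 z [-0.002  0.001 -1.   ] F [-0.36  0.39  0.02] w 39.2 gf 0.0
top 290 ((35.2325439453125, 0.08330917358398438), (79.20072174072266, 24.092493057250977), 89.87598419189453) z [25.05642915 28.18750004 31.06748436]
scene 150 ((36.48204803466797, 2.5553131103515625), (22.256996154785156, 73.49943542480469), 0.8954753875732422) z [27.93761301 30.44853857 32.55954789]
```

View pics/c3.png

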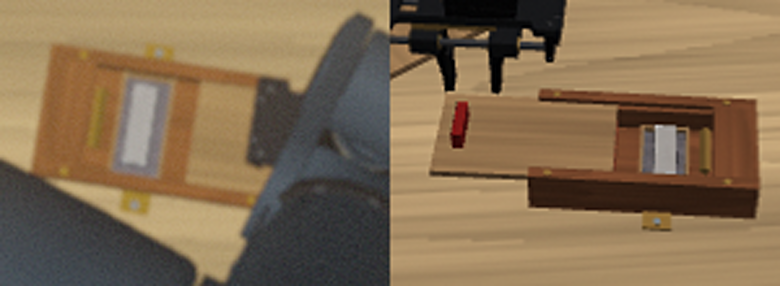

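The stone lies flat in the well (top crop (140,125)), its centre at case x 35.2, y 0.1, with its top at 28 mm. Now down over the thumb bar.

send_rows(moves=[0.45,0,-1.7,0,0,0,0,0.45,0,-1.7,-1.5,0,0,0,0.45,0,-1.7,-3.5,0,0,0,0.45,0,-1.7,-5.5,0,0,0,0.45,0,-1.7,-6.2,0,0,0])

```text
time: 7.97
position: [0.5158, -0.1533, 0.0595]
tool_rot: [0.998, -0.068, -0.002, -0.001]
ft_force: [-0.4, 1.0, -0.3]
grip_width: 0.0393
grip_force: 0.0
```

send_rows(moves=[0.45,0,0,0,0,0,0,0.45,0,0,0,0,0,0,0.45,0,0,0,0,0,0,0.45,0,0,0,0,0,0])

```text
time: 8.3
position: [0.5178, -0.1558, 0.0628]
tool_rot: [0.998, -0.069, 0.001, 0.0]
ft_force: [0.1, 0.5, 0.2]
grip_width: 0.0394
grip_force: 0.0
```

```bash
python3 -c "
from h import *
st()"
```

```text
t 8.3 tcp [ 517.8 -155.8   62.8] yaw 82.12 z [ 0.002 -0.001 -1.   ] F [0.13 0.47 0.18] w 39.4 gf 0.0
```

send_rows(moves=[0.05,0,0,0,0,0,0,0.05,0,0,0,0,0,0,0.05,0,0,0,0,0,0,0.05,0,0,0,0,0,0,0.05,0,0,0,0,0,0], grip_force=25)

```text
time: 8.72
position: [0.517, -0.1559, 0.0619]
tool_rot: [0.998, -0.069, 0.0, 0.0]
ft_force: [-0.4, 0.7, 0.2]
grip_width: 0.0134
grip_force: 0.0
```

send_rows(moves=[0.05,0,0,0,0,0,0,0.05,0,0,0,0,0,0,0.05,0,0,0,0,0,0])

```text
time: 8.97
position: [0.517, -0.1559, 0.0618]
tool_rot: [0.998, -0.069, 0.0, 0.0]
ft_force: [-0.1, 0.4, 2.2]
grip_width: 0.0114
grip_force: 25.0
```

```bash
cat >> h.py <<'E'
def lid():
    st(); o=monitor.get_obs(); d=np.array([.1374,.9905]); n=np.array([-.9905,.1374])
    r=o['position'][:2]*1000-[540.6,25.6]; print('tab x',round(r@d,1),'y',round(r@n,1),'Fx case',round(-o['ft_force'][:2]@d,2),'lat',round(o['ft_force'][:2]@n,2))
E
python3 -c "
from h import *
lid()"
```

```text
t 8.97 tcp [ 517.  -155.9   61.8] yaw 82.08 z [ 0. -0. -1.] F [-0.05  0.4   2.17] w 11.4 gf 25.0
tab x -183.0 y -1.6 Fx case -0.39 lat 0.11
```

send_rows(moves=[0.05,0.1,0.7,0,0,0,0,0.05,0.22,1.6,0,0,0,0,0.05,0.36,2.6,0,0,0,0,0.05,0.47,3.4,0,0,0,0,0.05,0.55,4,0,0,0,0])

```text
time: 9.38
position: [0.5233, -0.1148, 0.0624]
tool_rot: [0.998, -0.068, 0.001, 0.0]
ft_force: [0.5, -1.4, 6.8]
grip_width: 0.0121
grip_force: 25.0
```

```bash
python3 -c "
from h import *
lid()"
```

```text
t 9.38 tcp [ 523.3 -114.8   62.4] yaw 82.16 z [ 0.002 -0.001 -1.   ] F [ 0.53 -1.4   6.77] w 12.1 gf 25.0
tab x -141.4 y -2.2 Fx case 1.31 lat -0.72
```

send_rows(moves=[0.05,0.1,0.7,0.05,0,0,0,0.05,0.22,1.6,0.05,0,0,0,0.05,0.36,2.6,0.05,0,0,0,0.05,0.49,3.5,0.05,0,0,0,0.05,0.49,3.5,0.05,0,0,0])

```text
time: 9.8
position: [0.528, -0.0784, 0.0628]
tool_rot: [0.998, -0.068, 0.001, -0.0]
ft_force: [-0.0, 1.7, 6.5]
grip_width: 0.0117
grip_force: 25.0
```

send_rows(moves=[0.05,0,0,0,0,0,0,0.05,0,0,0,0,0,0])

```text
time: 9.97
position: [0.5278, -0.0788, 0.0628]
tool_rot: [0.998, -0.069, 0.0, -0.001]
ft_force: [0.5, 3.2, 7.4]
grip_width: 0.0118
grip_force: 25.0
```

```bash
python3 -c "
from h import *
lid()"
```

```text
t 9.97 tcp [527.8 -78.8  62.8] yaw 82.11 z [ 0.001  0.001 -1.   ] F [0.46 3.24 7.42] w 11.8 gf 25.0
tab x -105.2 y -1.7 Fx case -3.27 lat -0.01
```

send_rows(moves=[0.05,0,0,0.06,0,0,0,0.05,0.04,0.3,0.06,0,0,0,0.05,0.08,0.6,0.06,0,0,0,0.05,0.12,0.9,0.06,0,0,0,0.05,0.12,0.9,0.06,0,0,0])

```text
time: 10.38
position: [0.5287, -0.0709, 0.0628]
tool_rot: [0.998, -0.069, 0.0, -0.0]
ft_force: [1.1, 0.9, 4.4]
grip_width: 0.0118
grip_force: 25.0
```

```bash
python3 -c "
from h import *
lid()"
```

```text
t 10.38 tcp [528.7 -70.9  62.8] yaw 82.1 z [ 0.  0. -1.] F [1.09 0.93 4.42] w 11.8 gf 25.0
tab x -97.3 y -1.5 Fx case -1.07 lat -0.95
```

send_rows(moves=[0.05,0.02,0.15,0.03,0,0,0,0.05,0.04,0.3,0.04,0,0,0,0.05,0.06,0.45,0.04,0,0,0,0.05,0.08,0.6,0.04,0,0,0,0.05,0.08,0.6,0.04,0,0,0])

```text
time: 10.8
position: [0.5291, -0.0654, 0.0629]
tool_rot: [0.998, -0.069, -0.0, -0.0]
ft_force: [-0.0, 0.5, -0.1]
grip_width: 0.0118
grip_force: 25.0
```

send_rows(moves=[0.05,0.01,0.1,0,0,0,0,0.05,0.03,0.2,0,0,0,0,0.05,0.03,0.2,0,0,0,0])

```text
time: 11.05
position: [0.5294, -0.0635, 0.0629]
tool_rot: [0.998, -0.069, -0.0, -0.0]
ft_force: [0.3, 0.4, -1.7]
grip_width: 0.0118
grip_force: 25.0
```

```bash
python3 -c "
from h import *
lid()"
```

```text
t 11.05 tcp [529.4 -63.5  62.9] yaw 82.08 z [-0.001  0.    -1.   ] F [ 0.33  0.4  -1.74] w 11.8 gf 25.0
tab x -89.8 y -1.1 Fx case -0.44 lat -0.27
```

send_rows(moves=[0.05,0.01,0.1,0,0,0,0,0.05,0.03,0.2,0,0,0,0,0.05,0.04,0.3,0,0,0,0])

```text
time: 11.3
position: [0.5303, -0.0619, 0.0633]
tool_rot: [0.998, -0.068, 0.0, 0.001]
ft_force: [-1.4, -7.7, -0.7]
grip_width: 0.0118
grip_force: 25.0
```

send_rows(moves=[0.05,0.01,0.1,0,0,0,0,0.05,0.01,0.1,0,0,0,0])

```text
time: 11.47
position: [0.5306, -0.0618, 0.0634]
tool_rot: [0.998, -0.068, 0.0, 0.002]
ft_force: [-2.0, -8.0, -1.2]
grip_width: 0.0115
grip_force: 25.0
```

```bash
python3 -c "
from h import *
lid()"
```

```text
t 11.47 tcp [530.6 -61.8  63.4] yaw 82.2 z [ 0.001 -0.003 -1.   ] F [-2.03 -8.04 -1.2 ] w 11.5 gf 25.0
tab x -87.9 y -2.1 Fx case 8.24 lat 0.91
```

send_rows(moves=[0.05,0.01,0.07,0,0,0,0,0.05,0.02,0.15,0,0,0,0,0.05,0.02,0.15,0,0,0,0])

```text
time: 11.72
position: [0.531, -0.061, 0.0636]
tool_rot: [0.998, -0.068, 0.001, 0.002]
ft_force: [-1.4, -10.7, -1.3]
grip_width: 0.0119
grip_force: 25.0
```

```bash
python3 -c "
from h import *
lid()"
```

```text
t 11.72 tcp [531.  -61.   63.6] yaw 82.22 z [ 0.001 -0.004 -1.   ] F [ -1.36 -10.68  -1.29] w 11.9 gf 25.0
tab x -87.1 y -2.4 Fx case 10.77 lat -0.12
```

send_rows(moves=[0.05,0.01,0.07,0,0,0,0,0.05,0.01,0.15,0,0,0,0,0.05,0.01,0.15,0,0,0,0])

```text
time: 11.97
position: [0.5307, -0.0579, 0.0633]
tool_rot: [0.998, -0.069, 0.0, 0.001]
ft_force: [0.1, -2.8, -0.9]
grip_width: 0.0117
grip_force: 25.0
```

send_rows(moves=[0.05,0.01,0.07,0,0,0,0,0.05,0.01,0.07,0,0,0,0])

```text
time: 12.13
position: [0.5308, -0.0563, 0.0632]
tool_rot: [0.998, -0.069, 0.0, 0.0]
ft_force: [-0.2, -3.2, -0.9]
grip_width: 0.0119
grip_force: 25.0
```

```bash
python3 -c "
from h import *
lid()"
```

```text
t 12.13 tcp [530.8 -56.3  63.2] yaw 82.07 z [ 0. -0. -1.] F [-0.19 -3.22 -0.91] w 11.9 gf 25.0
tab x -82.5 y -1.5 Fx case 3.22 lat -0.25
```

send_rows(moves=[0.05,0.01,0.1,0,0,0,0,0.05,0.03,0.2,0,0,0,0,0.05,0.04,0.3,0,0,0,0])

```text
time: 12.38
position: [0.5306, -0.052, 0.063]
tool_rot: [0.998, -0.069, -0.0, -0.001]
ft_force: [-0.3, 0.4, -2.4]
grip_width: 0.0116
grip_force: 25.0
```

send_rows(moves=[0.05,0.01,0.1,0,0,0,0,0.05,0.02,0.15,0,0,0,0,0.05,0.02,0.15,0,0,0,0])

```text
time: 12.63
position: [0.531, -0.0511, 0.0631]
tool_rot: [0.998, -0.069, -0.0, -0.0]
ft_force: [0.1, 0.3, -1.1]
grip_width: 0.0114
grip_force: 25.0
```

```bash
python3 -c "
from h import *
lid()"
```

```text
t 12.63 tcp [531.  -51.1  63.1] yaw 82.11 z [-0.001  0.    -1.   ] F [ 0.07  0.26 -1.06] w 11.4 gf 25.0
tab x -77.3 y -1.0 Fx case -0.27 lat -0.04
```

send_rows(moves=[0.05,0.01,0.1,0,0,0,0,0.05,0.03,0.2,0,0,0,0,0.05,0.04,0.3,0,0,0,0,0.05,0.04,0.3,0,0,0,0])

```text
time: 12.97
position: [0.5316, -0.0484, 0.0632]
tool_rot: [0.998, -0.069, -0.0, -0.0]
ft_force: [-0.2, -0.5, -1.1]
grip_width: 0.0117
grip_force: 25.0
```

send_rows(moves=[0.05,0.01,0.1,0,0,0,0,0.05,0.03,0.2,0,0,0,0,0.05,0.04,0.3,0,0,0,0,0.05,0.04,0.3,0,0,0,0])

```text
time: 13.3
position: [0.532, -0.0454, 0.0632]
tool_rot: [0.998, -0.069, -0.0, -0.0]
ft_force: [0.1, 0.3, -2.4]
grip_width: 0.0116
grip_force: 25.0
```

send_rows(moves=[0.05,0.01,0.1,0,0,0,0,0.05,0.03,0.2,0,0,0,0,0.05,0.04,0.3,0,0,0,0,0.05,0.04,0.3,0,0,0,0])

```text
time: 13.63
position: [0.5325, -0.0425, 0.0632]
tool_rot: [0.998, -0.069, 0.0, 0.0]
ft_force: [-0.5, -0.5, -2.3]
grip_width: 0.0116
grip_force: 25.0
```

send_rows(moves=[0.05,0.01,0.1,0,0,0,0,0.05,0.03,0.2,0,0,0,0,0.05,0.04,0.3,0,0,0,0,0.05,0.04,0.3,0,0,0,0])

```text
time: 13.97
position: [0.5332, -0.0414, 0.0635]
tool_rot: [0.998, -0.068, 0.001, 0.002]
ft_force: [-0.8, -8.9, -1.3]
grip_width: 0.0119
grip_force: 25.0
```

The lid met the stop at tab x about -67 mm, inside the -53 to -77 mm range. I lean a little more.

send_rows(moves=[0.05,0.01,0.07,0,0,0,0,0.05,0.02,0.12,0,0,0,0,0.05,0.02,0.12,0,0,0,0])

```text
time: 14.22
position: [0.5335, -0.041, 0.0636]
tool_rot: [0.998, -0.068, 0.001, 0.002]
ft_force: [-2.2, -11.3, -0.6]
grip_width: 0.0115
grip_force: 25.0
```

send_rows(moves=[0.05,0.01,0.05,0,0,0,0,0.05,0.01,0.09,0,0,0,0,0.05,0.01,0.09,0,0,0,0,0.05,0.01,0.09,0,0,0,0,0.05,0.01,0.09,0,0,0,0])

```text
time: 14.63
position: [0.5336, -0.0407, 0.0636]
tool_rot: [0.998, -0.068, 0.001, 0.002]
ft_force: [-2.7, -12.1, -0.2]
grip_width: 0.012
grip_force: 25.0
```

send_rows(moves=[0.05,0,0,0,0,0,0,0.05,0,0,0,0,0,0,0.05,0,0,0,0,0,0,0.05,0,0,0,0,0,0,0.05,0,0,0,0,0,0])

```text
time: 15.05
position: [0.5337, -0.0407, 0.0637]
tool_rot: [0.998, -0.068, 0.001, 0.002]
ft_force: [-2.5, -12.5, 0.1]
grip_width: 0.0117
grip_force: 25.0
```

```bash
python3 -c "
from h import *
lid()"
```

```text
t 15.05 tcp [533.7 -40.7  63.7] yaw 82.23 z [ 0.001 -0.005 -1.   ] F [ -2.45 -12.52   0.12] w 11.7 gf 25.0
tab x -66.6 y -2.3 Fx case 12.74 lat 0.71
```

send_rows(moves=[0.05,0,0.04,0,0,0,0,0.05,0,0.04,0,0,0,0,0.05,0,0.04,0,0,0,0,0.05,0,0.04,0,0,0,0,0.05,0,0.04,0,0,0,0])

```text
time: 15.47
position: [0.5337, -0.0406, 0.0637]
tool_rot: [0.998, -0.068, 0.001, 0.003]
ft_force: [-3.1, -13.4, -1.3]
grip_width: 0.0118
grip_force: 25.0
```

send_rows(moves=[0.05,0,0,0,0,0,0,0.05,0,0,0,0,0,0,0.05,0,-0.1,0,0,0,0,0.05,-0.02,-0.25,0,0,0,0,0.05,-0.04,-0.4,0,0,0,0])

```text
time: 15.88
position: [0.5327, -0.0423, 0.0634]
tool_rot: [0.998, -0.069, 0.0, 0.001]
ft_force: [-0.5, -1.2, -2.0]
grip_width: 0.0116
grip_force: 25.0
```

send_rows(moves=[0.05,0,0,0,0,0,0,0.05,0,0,0,0,0,0,0.05,0,0,0,0,0,0])

```text
time: 16.13
position: [0.5329, -0.0417, 0.0633]
tool_rot: [0.998, -0.069, 0.0, 0.001]
ft_force: [-1.1, -5.3, -1.1]
grip_width: 0.0119
grip_force: 25.0
```

```bash
python3 -c "
from h import *
lid()"
```

```text
t 16.13 tcp [532.9 -41.7  63.3] yaw 82.13 z [ 0.    -0.001 -1.   ] F [-1.06 -5.34 -1.15] w 11.9 gf 25.0
tab x -67.8 y -1.6 Fx case 5.43 lat 0.31
```

The push peaked at 13.7 N and was held for more than half a second, then unloaded. Now I open the fingers, rise and check.

send_rows(moves=[0.05,-0.01,-0.15,0,0,0,0,0.4,-0.01,-0.15,0,0,0,0,0.4,-0.01,-0.15,0,0,0,0,0.4,-0.01,-0.15,0,0,0,0,0.4,-0.01,-0.15,0,0,0,0])

```text
time: 16.55
position: [0.5327, -0.0421, 0.0633]
tool_rot: [0.998, -0.069, 0.0, -0.0]
ft_force: [0.4, -0.2, 0.6]
grip_width: 0.03
grip_force: 0.0
```

send_rows(moves=[0.4,0,0,0,0,0,0,0.4,0,0,0,0,0,0,0.4,0,0,0,0,0,0])

```text
time: 16.8
position: [0.5327, -0.0425, 0.0632]
tool_rot: [0.998, -0.069, 0.0, -0.0]
ft_force: [-0.2, -0.1, -0.6]
grip_width: 0.0344
grip_force: 0.0
```

send_rows(moves=[0.4,0,0,1.5,0,0,0,0.4,0,0,4,0,0,0,0.4,0,0,7,0,0,0,0.4,0,0,10,0,0,0,0.4,0,0,12,0,0,0])

```text
time: 17.22
position: [0.5334, -0.0428, 0.1857]
tool_rot: [0.998, -0.069, 0.001, 0.0]
ft_force: [0.6, -0.8, 0.2]
grip_width: 0.035
grip_force: 0.0
```

send_rows(moves=[0.4,-1,-4,0,0,0,0,0.4,-2,-8,0,0,0,0,0.4,-3,-12,0,0,0,0,0.4,-4,-16,0,0,0,0,0.4,-4,-20,0,0,0,0])

```text
time: 17.63
position: [0.4903, -0.2434, 0.1832]
tool_rot: [0.998, -0.069, -0.001, -0.001]
ft_force: [0.7, 0.7, -0.3]
grip_width: 0.0345
grip_force: 0.0
```

send_rows(moves=[0.4,0,0,0,0,0,0,0.4,0,0,0,0,0,0,0.4,0,0,0,0,0,0,0.4,0,0,0,0,0,0])

```text
time: 17.97
position: [0.4922, -0.2411, 0.1829]
tool_rot: [0.998, -0.069, -0.001, -0.001]
ft_force: [-0.8, 0.3, 0.2]
grip_width: 0.035
grip_force: 0.0
```

```bash
python3 - <<'E'
from h import *
st()
t=grab('top'); s=grab('scene')
a=t['pixels'][155:265,200:350]; b=s['pixels'][170:280,190:340]
cv2.imwrite('pics/c4.png',cv2.resize(np.hstack([a,b]),None,fx=2.6,fy=2.6,interpolation=cv2.INTER_CUBIC))
d=np.array([.1374,.9905]); A=np.array([d,[-d[1],d[0]]])
for n,c in(('top',t),('scene',s)):
    P=c['P']; L=(P[...,:2]*1000-[540.6,25.6])@A.T; z=P[...,2]*1000; im=c['pixels'].astype(int)
    m=(L[...,0]>-110)&(L[...,0]<-30)&(abs(L[...,1])<40)
    q=m&(z>50)&(z<70)&(im[...,2]>1.8*im[...,1])
    if q.any(): print(n,'tab',L[q].mean(0).round(1),'top z',np.median(z[q]).round(1))
    for x in(-40,0,40,80):
        k=(abs(L[...,0]-x)<8)&(abs(L[...,1])<40); print(x,np.nanmedian(z[k]).round(1),end=' ')
    print()
E
```

```text
t 17.97 tcp [ 492.2 -241.1  182.9] yaw 82.14 z [-0.001  0.001 -1.   ] F [-0.84  0.31  0.22] w 35.0 gf 0.0
top tab [-69.3   0.8] top z 64.0
-40 41.8 0 41.4 40 41.7 80 42.0 
scene tab [-66.7  -4.9] top z 64.6
-40 43.4 0 43.5 40 43.1 80 42.8
```

View pics/c4.png

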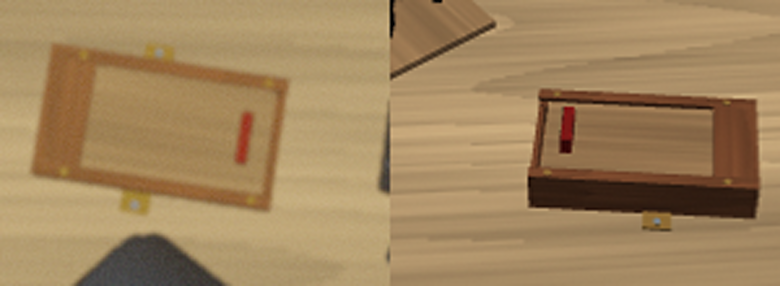

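The lid is shut and flat, at 41.4 to 42.0 mm along its length. The thumb bar is at crop (245,138), tab x about -69 mm, and the robot is clear. I hand in.

```bash
python3 -c "
from rig import workorder
print(workorder.hand_in())"
```

```text
the job is handed in; nothing more can be done
None
```

The stone lies flat in its well, and the lid is shut past the ridge. I leaned it on the stop with 12 to 14 N at the wrist for more than half a second, then let go. The job is handed in, but `hand_in()` returned no verdict.

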